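# Bring up the projector rig in the safe order

## Robot

A 7-joint arm with a two-finger parallel gripper is mounted at the origin on the work surface. World frame = base frame: x ahead of the robot, y to its left, z up, the work surface at z = 0. Lengths are in m, angles in rad, forces in N, time in s.
With the tool pointing down it reaches from about 0.4 to 0.85 m from the base axis. Payload 10.4 kg.
Tool frame: the origin (TCP) lies between the finger pads; the fingertips stand 11 mm ahead of it and the grasp point (between the pads) lies 8 mm behind it (tip_reach is the distance from the TCP to the fingertips, in m); z points along the fingers, y is the line along which they close (so a half turn about z gives the same grasp; the last joint's range is limited). The gripper opens to 85 mm and grips with 20 to 120 N. Pads are 22 mm wide; open, the fingers measure 114 mm over their backs; the gripper's body (76 mm by 85 mm) begins 54 mm behind the grasp point. The pads swing forward as they close: fully open they stand 13 mm farther back than shut.
Start: joints at [-0.023, 0.332, -0.065, 1.46, 0.022, 1.35, -0.088], TCP at [0.625, 0, 0.242] pointing down, gripper open.
Joint ranges: [-2.6, 2.6], [-0.5, 2.12], [-1.47, 1.34], [0.16, 2.42], [-1.27, 4.41], [0.06, 2.06], [-2.6, 2.6]. Speed limits (rad/s): [2.22, 2.22, 2.79, 2.79, 3.14, 3.14, 3.14].

## Interface

Orientations are given as a unit quaternion [x, y, z, w].
In Python, from workcell import * gives the robot as it stands.
- The arm moves only by the shell command python3 -m inch 'ROWS' [OPENING] [FORCE]. ROWS is JSON, a list of rows, each an object with "slide": the shift along the world's x, y, z in m, a list of three; "yaw": the turn about the world's z in rad. A call has 1 to 20 rows; each row is the pose to reach, as a shift and turn from the pose commanded when the call began; what a row does not reach only later rows make up. A row lasts 1/12 s, in which the tool goes at most 41.7 mm and 7.16 degrees, less where a joint would pass 70% of its speed; a pose out of reach is approached as far as the arm can. A call with a gripper value outside its range is refused whole. OPENING is the closure in counts, from 0 (fully open) to 255 (shut), set as the call begins (- or left out, the last holds). The fingers move at their own pace and stop on an object; FORCE is the grip in N (left out, the last holds). Time passes only in rows, so rows that repeat a pose let the fingers close. It gives the time, the measured TCP pose, the force, the opening and the grip force at its end, in the units of the state.
- get_obs(): the state, without advancing time (a new reading comes with each control period).
- camera(name): name is "scene" or "side" or "wrist"; returns a dict with "frame" (420x560x3 uint8, red, green, blue), "fx", "fy", "cx", "cy" (pixels), "k1" (the pictures are not rectified: a ray, as slopes to the right and down, at radius r is drawn at 1 + k1 r^2 times it, then the intrinsics apply), "extrinsics" (4x4, takes a point from world to camera coordinates). Camera axes: x right, y down, z forward; pixel columns grow to the right and rows downward; lengths in m; the calibration is good to about 2 mm. A picture is of the moment at which its call begins. There is no depth.
- hand_in(): hands the job in; it is judged then, once.
The state is a dict: "clock": time; "joint_pos": joint angles; "joint_velocities": joint speeds; "tau": joint torques, N m; "position": TCP position; "ee_rot": TCP orientation; "ft_force": force on the tool from outside, world axes, zero at the start; "torque": the same for the moment, N m; "grip_width": opening from 0.0 (shut) to 1.0 (fully open); "grasp_force": force on a finger pad.
Only numpy, scipy, OpenCV 4.12 (cv2) and the standard library are available. Lean on these libraries where they do the work, as an engineer would, in place of code of your own. Each camera call takes 0.05 s, during which the arm holds its last target. There are 200 camera calls.

## Task

Switch on the projector test rig with three light fingertip taps, in this order: first the raised end of the rocker switch on the power supply, then the round button on the fan unit, then the square button on the lamp unit, each tapped fully down so that it stays down, and the finger taken off before the next. Grip and lift nothing, leave the small reset button beside the rocker unpressed, and do not shift the units or anything else on the bench.

Things in the scene. Friction and masses are not known exactly. Their poses are not given: they have to be found in the camera images.
- supply: Power supply: grey steel box on four rubber feet, 200 (x) x 140 (y) x 60 mm high, 2.6 kg, standing loose on the bench, slots in its top; it carries the rocker switch and the small reset button in its -x half, and a lens cap lies on its +x half. Origin: centre of its underside, z up, x from the switch half to the slotted half.
- cooler: Fan unit: bare aluminium box on rubber feet, 200 (x) x 130 (y) x 50 mm high, 2 kg, loose on the bench; a black 104 mm square fan, 25 mm high (top 75 mm above the bench), lies on its +x half (from x = -10 to +94 mm), the round button is in its -x half. Origin: centre of its underside, z up.
- lamp: Lamp unit: grey box on rubber feet, 200 (x) x 130 (y) x 50 mm high, 2.8 kg, loose on the bench; a black upright lens barrel up to 76 mm in diameter on a 94 mm square foot rises from its +x half (from x = -2 mm) to 115 mm above the bench, the square button is in its -x half. Origin: centre of its underside, z up.
- rocker (a joint): Rocker switch angle, rad: about 0 off (its +x end raised), 0.32 fully on (its +x end pressed down); on above 0.22. Its axis lies along the supply's y, 70 mm above the bench, 45 mm to -x and 20 mm to -y of the supply's middle. It yields to about 2 N at the spot and stays where it is left. Its mounting is sprung: the whole control sinks 1 mm per 3 N, up to 6 mm. Over 20 N is too hard.
- rocker_end (a point): The spot to tap on the rocker, a black flat paddle 56 (x) x 26 (y) x 8 mm: on the top face of the rocker's raised +x half, 20 mm from its axis; about 77 mm above the bench when off, about 71 mm when on. Moves with the rocker; its axes are those of the supply when off.
- fan_button (a joint): How far the round button of the fan unit is pressed, m: about 0 out, 0.007 fully in; counts as in above 0.0045. It moves straight down against 3 N of friction, no spring: it stays where it is left. Its mounting is sprung: the whole control sinks 1 mm per 3 N, up to 6 mm. Over 20 N is too hard.
- fan_button_top (a point): Centre of the top of the round black button (30 mm diameter) on the fan unit, 55 mm to -x of the unit's middle, 68 mm above the bench when out and 61 mm when in. Moves with the button.
- lamp_button (a joint): How far the square button of the lamp unit is pressed, m: about 0 out, 0.007 fully in; counts as in above 0.0045. It moves straight down against 3 N of friction, no spring: it stays where it is left. Its mounting is sprung: the whole control sinks 1 mm per 3 N, up to 6 mm. Over 20 N is too hard.
- lamp_button_top (a point): Centre of the top of the square black button (28 x 28 mm) on the lamp unit, 55 mm to -x of the unit's middle, 68 mm above the bench when out and 61 mm when in. Moves with the button.
- reset (a joint): Travel of the small reset button, m: 0 out, 0.005 fully in, sprung; to be left alone.
- reset_top (a point): Centre of the top of the small round reset button (16 mm diameter) on the supply, 60 mm to +y of the rocker's middle, 72 mm above the bench.
- lens_cap: Bystander: black disc, 60 mm diameter, 12 mm high, lying on the supply's +x half. Origin: centre of its underside.
- spare_fan: Bystander: black fan 80 x 80 x 25 mm lying flat. Origin: centre of its underside.
- wood_block: Bystander: wooden block 70 x 35 x 45 mm high. Origin: centre of its underside.
- screw_dish: Bystander: small steel bowl, 72 mm rim diameter, 30 mm high. Origin: centre of its underside.
- lens_barrel: Bystander: black lens barrel standing upright, up to 68 mm diameter, 88 mm high. Origin: centre of its underside.
- screwdriver: Bystander: screwdriver 170 mm long lying along its x axis. Origin: on its underside.
- grease_jar: Bystander: jar 56 mm diameter, 70 mm high. Origin: centre of its underside.

How it is judged:
By the outcome, as a careful person would: the job done as asked, in the order asked, and still so for the second after the job is handed in, with the robot touching nothing.
It also fails if it takes over 58 s, if anything falls off the work surface, if the arm or the gripper's body presses on something with over 40 N, if the wrist force passes 120 N, or if a joint passes its speed limit or range.

## Working session

There is one attempt and no reset: what is moved stays moved. The work goes in short steps, Python scripts to look and compute and a shell command to move; the robot and the scene stay as the last step left them, time stands still between calls to the robot, and variables do not carry over. Pictures are saved under pics/ and viewed, at most 10 in all, crops included, and the job is handed in when it is done.

```bash
mkdir -p pics; cat > h.py <<'E'
from workcell import *
import numpy as np, cv2
def snap(n,f):
    c=camera(n); cv2.imwrite('pics/'+f,c['frame'][:,:,::-1]); return c
def px2w(c,u,v,z):
    q=np.array([(u-c['cx'])/c['fx'],(v-c['cy'])/c['fy']]); s=q.copy()
    for _ in range(20): s=q/(1+c['k1']*(s@s))
    E=np.array(c['extrinsics']); R,t=E[:3,:3],E[:3,3]
    d=R.T@np.array([s[0],s[1],1]); o=-R.T@t
    return o+d*(z-o[2])/d[2]
def w2px(c,p):
    E=np.array(c['extrinsics']); q=E[:3,:3]@np.array(p)+E[:3,3]; s=q[:2]/q[2]; s=s*(1+c['k1']*(s@s))
    return s*[c['fx'],c['fy']]+[c['cx'],c['cy']]
E
python3 - <<'E'
from h import *
import pickle
d={n:snap(n,n+'0.png') for n in ('scene','side')}
pickle.dump(d,open('c0.pkl','wb'))
for n in d:
    E=d[n]['extrinsics'];print(n,(-E[:3,:3].T@E[:3,3]).round(3))
o=get_obs();print(o['clock'],o['position'],o['ee_rot'],o['ft_force'],o['grip_width'])
E
```

```text
scene [0.788 0.453 0.747]
side [0.158 0.811 0.673]
0.1 [ 6.24681022e-01 -6.99319644e-06  2.41613041e-01] [ 7.07102881e-01  7.07110409e-01 -4.60725033e-04 -4.15610397e-04] [-0.46236602  0.18087414  0.26485161] 1.0001662082045875
```

View pics/scene0.png

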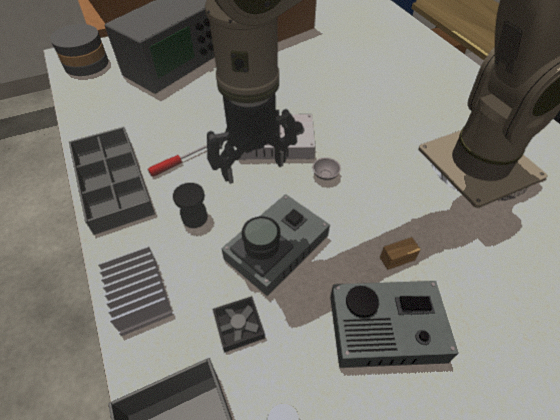

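View pics/side0.png

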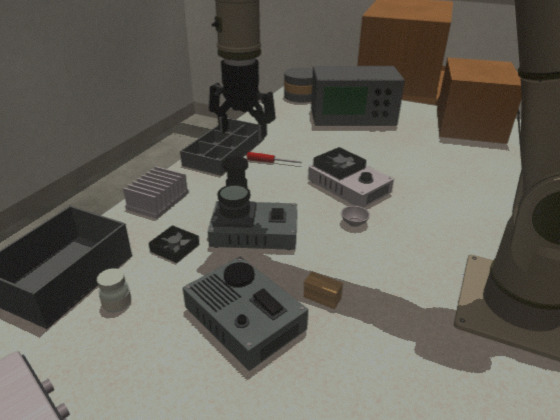

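The scene view shows the supply at about (393,322), with its rocker at (415,304), reset at (424,337) and cap at (362,302). The lamp button is at (295,216), and the gripper hides the cooler. In the side view the fan button is at (366,178), the lamp button at (278,214) and the rocker at (269,302).

```bash
python3 - <<'E'
from h import *
import pickle
d=pickle.load(open('c0.pkl','rb'))
P={'rocker':(.072,(415,304),(269,302)),'reset':(.072,(424,336),(242,320)),'cap':(.072,(362,301),(239,273)),'lampbtn':(.068,(294.5,215.5),(278,214)),'fanbtn':(.068,None,(366,177.5))}
for k,(z,a,b) in P.items():
    print(k,*(px2w(d[n],*p,z)[:2].round(4) for n,p in (('scene',a),('side',b)) if p))
def crop(n,u,v,w,h):
    return cv2.resize(d[n]['frame'][v:v+h,u:u+w,::-1],(400,300),interpolation=cv2.INTER_CUBIC)
A=np.vstack([np.hstack([crop('scene',330,270,132,99),crop('side',180,258,132,99)]),np.hstack([crop('scene',220,190,120,90),crop('side',300,140,100,75)])])
cv2.imwrite('pics/crops.png',A)
E
```

```text
rocker [0.4336 0.2735] [0.4267 0.271 ]
reset [0.4557 0.3281] [0.4494 0.3294]
cap [0.5174 0.228 ] [0.5131 0.2266]
lampbtn [ 0.5408 -0.0013] [0.5347 0.0058]
fanbtn [ 0.4004 -0.2492]
```

View pics/crops.png

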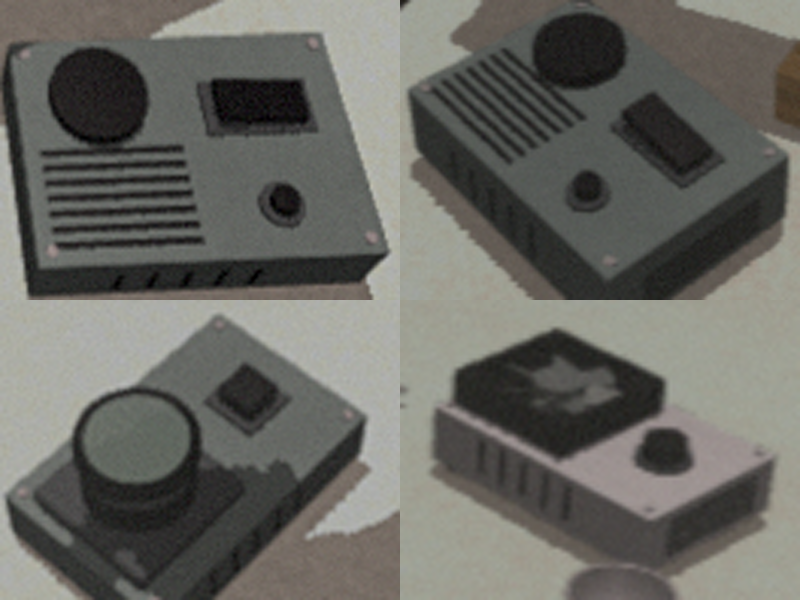

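```bash
python3 - <<'E'
from h import *
import pickle
d=pickle.load(open('c0.pkl','rb'))
def W(n,o,s,pts,z): 
    return np.array([px2w(d[n],o[0]+x/s,o[1]+y/s,z)[:2] for x,y in pts])
a=W('scene',(330,270),400/132,[(314,43),(371,238),(25,52),(52,250)],.06)
b=W('side',(180,258),400/132,[(368,152),(210,260),(25,88)],.06)
for s in (a,b):
    ax=s[2]-s[0] if len(s)==3 else (s[2]+s[3]-s[0]-s[1])/2
    print('supply screws',s.round(4).tolist(), np.linalg.norm(s[2]-s[0]),np.linalg.norm(s[1]-s[0]))
def rep(n,c,yx):
    R=np.array([[np.cos(yx),-np.sin(yx)],[np.sin(yx),np.cos(yx)]])
    print(n,'yaw',yx.round(3),'mid',c.round(4),'rocker',(c+R@[-.045,-.02]).round(4),'end',(c+R@[-.025,-.02]).round(4))
c=a.mean(0); x=a[2:].mean(0)-a[:2].mean(0); rep('scene',c,np.arctan2(x[1],x[0]))
c=(b[1]+b[2])/2; x=b[2]-b[0]; rep('side',c,np.arctan2(x[1],x[0]))
print('rock',W('scene',(330,270),3.03,[(259,102)],.074),W('side',(180,258),3.03,[(266,133)],.074))
print('reset',W('scene',(330,270),3.03,[(285,198)],.072),W('side',(180,258),3.03,[(187,183)],.072))
l=W('scene',(220,190),10/3,[(218,23),(348,113),(25,193)],.05); x=l[2]-l[1]; x=l[2]-l[0]
print('lamp',l.round(4).tolist(),'yaw',np.arctan2(x[1],x[0]),'len',np.linalg.norm(x),'mid',(l[1]+l[2])/2)
u=x/np.linalg.norm(x);print('btn pred',(l[1]+l[2])/2-.055*u,W('scene',(220,190),10/3,[(248,86)],.068))
f=W('side',(300,140),4,[(360,152),(248,210)],.05); x=f[1]-f[0]; 
print('fan',f.round(4).tolist(),np.linalg.norm(x),W('side',(300,140),4,[(268,137)],.068))
E
```

```text
supply screws [[0.3704, 0.2523], [0.4192, 0.3642], [0.5382, 0.1809], [0.5863, 0.2936]] 0.18237237871414394 0.12205987830578231
supply screws [[0.3727, 0.2486], [0.4189, 0.3603], [0.5869, 0.2914]] 0.2184817296885981 0.12087827352095133
scene yaw -0.401 mid [0.4785 0.2728] rocker [0.4293 0.2719] end [0.4477 0.2641]
side yaw 0.197 mid [0.5029 0.3259] rocker [0.4627 0.2974] end [0.4823 0.3013]
rock [[0.43348745 0.27386259]] [[0.4278891  0.27349228]]
reset [[0.45485685 0.32720274]] [[0.45160345 0.32642215]]
lamp [[0.5296, -0.0695], [0.486, 0.0342], [0.696, 0.0036]] yaw 0.41345685073286614 len 0.18177600073654013 mid [0.59099827 0.01889117]
btn pred [ 0.54063271 -0.00320658] [[ 0.54138328 -0.00062637]]
fan [[0.3485, -0.3068], [0.3946, -0.2011]] 0.11538267944691871 [[ 0.40293641 -0.26724259]]
```

```bash
python3 -m inch '[{"slide":[-0.02,0.03,0],"yaw":-0.05},{"slide":[-0.04,0.06,0],"yaw":-0.1},{"slide":[-0.06,0.09,0],"yaw":-0.15},{"slide":[-0.08,0.12,0],"yaw":-0.2},{"slide":[-0.1,0.15,0],"yaw":-0.25},{"slide":[-0.12,0.18,0],"yaw":-0.3},{"slide":[-0.14,0.21,0],"yaw":-0.35},{"slide":[-0.16,0.24,-0.02],"yaw":-0.4},{"slide":[-0.176,0.264,-0.05],"yaw":-0.4},{"slide":[-0.176,0.264,-0.08],"yaw":-0.4},{"slide":[-0.176,0.264,-0.1],"yaw":-0.4},{"slide":[-0.176,0.264,-0.1],"yaw":-0.4},{"slide":[-0.176,0.264,-0.1],"yaw":-0.4},{"slide":[-0.176,0.264,-0.1],"yaw":-0.4}]' 255 20
python3 - <<'E'
from h import *
import pickle
d={n:snap(n,n+'1.png') for n in ('scene','side','wrist')}
pickle.dump(d,open('c1.pkl','wb'))
o=get_obs();print(o['clock'],o['position'],o['ee_rot'],o['ft_force'],o['grip_width'],{k:v for k,v in o.items() if 'tip' in k})
p=np.array(o['position'])
for n in d: print(n,[w2px(d[n],p-[0,0,h]).round(0).tolist() for h in (0,.011,.024,.06)])
a=d['scene']['frame'][:,:,::-1];s=d['side']['frame'][:,:,::-1]
z=lambda i,u,v:cv2.resize(i[v:v+120,u:u+160],(400,300))
cv2.imwrite('pics/m1.png',np.vstack([np.hstack([cv2.resize(d['wrist']['frame'][:,:,::-1],(400,300)),z(a,320,250)]),np.hstack([z(s,170,220),z(a,200,80)])]))
E
```

```text
clock: 1.27
position: [0.4498, 0.2641, 0.1437]
ee_rot: [0.834, 0.552, 0.001, 0.0]
ft_force: [0.2, 0.8, 0.8]
grip_width: 0.002
grasp_force: 0.0
1.4167 [0.44992543 0.26425372 0.1438725 ] [8.33661992e-01 5.52273610e-01 1.23836043e-03 9.15912967e-05] [-0.2595977  -1.06959258 -0.39181833] -0.0006725551545030631 {}
scene [[415.0, 285.0], [413.0, 288.0], [411.0, 291.0], [406.0, 300.0]]
side [[259.0, 265.0], [259.0, 270.0], [259.0, 276.0], [259.0, 291.0]]
wrist [[282.0, 287.0], [282.0, 275.0], [282.0, 262.0], [282.0, 235.0]]
```

View pics/m1.png

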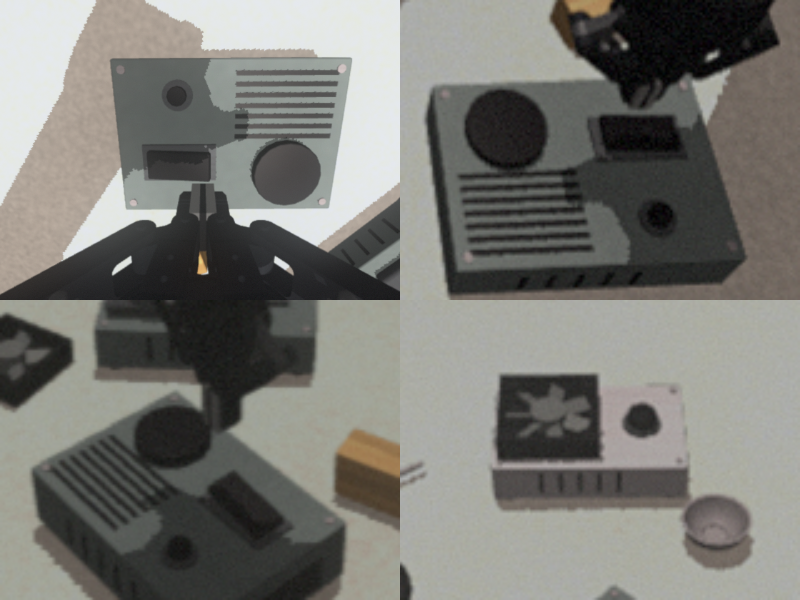

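```bash
python3 - <<'E'
from h import *
import pickle
d=pickle.load(open('c1.pkl','rb')); w=d['wrist']
f=lambda x,y,z:px2w(w,x*1.4,y*1.4,z)[:2].round(4)
print('rock',f(179.5,165.5,.074),'R end mid',f(211,165,.079),'reset',f(176,95,.072),'cap',f(286,172,.072))
S=np.array([f(120,70,.06),f(342,69,.06),f(325,202,.06),f(133,203,.06)]);print(S.tolist(),'mid',S.mean(0))
x=S[1]+S[2]-S[0]-S[3];t=np.arctan2(x[1],x[0]);R=np.array([[np.cos(t),-np.sin(t)],[np.sin(t),np.cos(t)]])
print(t,'rocker',S.mean(0)+R@[-.045,-.02],'end',S.mean(0)+R@[-.025,-.02])
print('fan',px2w(d['scene'],296.8,124.8,.068), 'screws',[px2w(d['scene'],200+x/2.5,80+y/2.5,.05)[:2].round(4) for x,y in ((277,88),(280,161))])
E
```

```text
rock [0.432  0.2704] R end mid [0.4578 0.262 ] reset [0.454  0.3258] cap [0.5154 0.2275]
[[0.4184, 0.3618], [0.5879, 0.291], [0.543, 0.1764], [0.3712, 0.2484]] mid [0.480125 0.2694  ]
-0.39626733286562704 rocker [0.43089258 0.26831883] end [0.44934274 0.26059928]
fan [ 0.40517762 -0.26252326  0.068     ] screws [array([ 0.3428, -0.3011]), array([ 0.3938, -0.1976])]
```

```bash
python3 -m inch '[{"slide":[0,0,-0.015],"yaw":0},{"slide":[0,0,-0.03],"yaw":0},{"slide":[0,0,-0.04],"yaw":0},{"slide":[0,0,-0.047],"yaw":0},{"slide":[0,0,-0.05],"yaw":0},{"slide":[0,0,-0.052],"yaw":0},{"slide":[0,0,-0.054],"yaw":0},{"slide":[0,0,-0.056],"yaw":0},{"slide":[0,0,-0.056],"yaw":0},{"slide":[0,0,-0.056],"yaw":0}]'
```

```text
clock: 2.25
position: [0.4494, 0.2642, 0.0867]
ee_rot: [0.834, 0.553, 0.0, 0.0]
ft_force: [1.8, 0.1, 1.2]
grip_width: -0.0
grasp_force: 0.4
```

```bash
python3 -m inch '[{"slide":[0,0,-0.001],"yaw":0},{"slide":[0,0,-0.002],"yaw":0},{"slide":[0,0,-0.003],"yaw":0},{"slide":[0,0,-0.004],"yaw":0},{"slide":[0,0,-0.004],"yaw":0},{"slide":[0,0,-0.004],"yaw":0}]'
```

```text
clock: 2.75
position: [0.4494, 0.264, 0.0825]
ee_rot: [0.834, 0.552, 0.0, 0.0]
ft_force: [2.2, -1.2, 2.5]
grip_width: 0.002
grasp_force: 1.4
```

```bash
python3 -m inch '[{"slide":[0,0,-0.001],"yaw":0},{"slide":[0,0,-0.002],"yaw":0},{"slide":[0,0,-0.002],"yaw":0},{"slide":[0,0,-0.002],"yaw":0}]'
```

```text
clock: 3.08
position: [0.4494, 0.264, 0.0806]
ee_rot: [0.834, 0.552, 0.0, 0.0]
ft_force: [2.8, -1.8, 6.3]
grip_width: -0.002
grasp_force: 2.9
```

```bash
python3 -m inch '[{"slide":[0,0,-0.001],"yaw":0},{"slide":[0,0,-0.001],"yaw":0},{"slide":[0,0,-0.001],"yaw":0}]'
```

```text
clock: 3.33
position: [0.4495, 0.2641, 0.0798]
ee_rot: [0.834, 0.552, 0.0, 0.0]
ft_force: [1.2, -1.9, 7.3]
grip_width: -0.003
grasp_force: 3.9
```

```bash
python3 -m inch '[{"slide":[0,0,-0.001],"yaw":0},{"slide":[0,0,-0.001],"yaw":0},{"slide":[0,0,0.005],"yaw":0},{"slide":[0,0,0.02],"yaw":0},{"slide":[0,0,0.04],"yaw":0},{"slide":[0,0,0.062],"yaw":0},{"slide":[0,0,0.062],"yaw":0},{"slide":[0,0,0.062],"yaw":0}]'
python3 - <<'E'
from h import *
import pickle
d={n:snap(n,n+'2.png') for n in ('scene','side','wrist')}
pickle.dump(d,open('c2.pkl','wb'))
c1=pickle.load(open('c1.pkl','rb'))
z=lambda i,u,v,w,h:cv2.resize(i[v:v+h,u:u+w,::-1],(400,300),interpolation=cv2.INTER_CUBIC)
r=[]
for d_ in (c1,d): r.append(np.hstack([z(d_['side']['frame'],220,260,100,75),z(d_['wrist']['frame'],140,80,240,180)]))
cv2.imwrite('pics/m2.png',np.vstack(r))
E
```

```text
clock: 4.0
position: [0.4488, 0.2644, 0.1418]
ee_rot: [0.833, 0.553, 0.0, -0.0]
ft_force: [-0.6, 0.1, -0.6]
grip_width: -0.0
grasp_force: 0.0
```

View pics/m2.png

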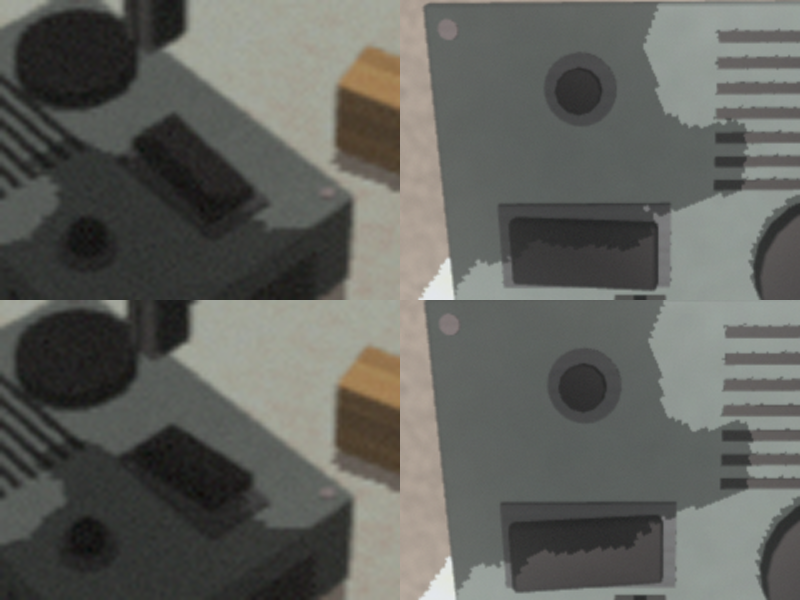

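The rocker has flipped: its near end is now raised and its +x end is down. The supply and reset haven't moved, so I'm going on to the fan button.

```bash
python3 -m inch '[{"slide":[0,-0.02,0.02],"yaw":0},{"slide":[-0.005,-0.055,0.03],"yaw":0},{"slide":[-0.01,-0.09,0.03],"yaw":0},{"slide":[-0.01,-0.125,0.03],"yaw":0},{"slide":[-0.015,-0.16,0.03],"yaw":0},{"slide":[-0.015,-0.195,0.03],"yaw":0},{"slide":[-0.02,-0.23,0.03],"yaw":0},{"slide":[-0.02,-0.265,0.03],"yaw":0},{"slide":[-0.025,-0.3,0.03],"yaw":0},{"slide":[-0.03,-0.335,0.03],"yaw":0},{"slide":[-0.03,-0.37,0.03],"yaw":0},{"slide":[-0.035,-0.405,0.03],"yaw":0},{"slide":[-0.035,-0.44,0.03],"yaw":0},{"slide":[-0.04,-0.475,0.03],"yaw":0},{"slide":[-0.044,-0.51,0.02],"yaw":0},{"slide":[-0.044,-0.529,0],"yaw":0},{"slide":[-0.044,-0.529,0],"yaw":0},{"slide":[-0.044,-0.529,0],"yaw":0},{"slide":[-0.044,-0.529,0],"yaw":0}]'
python3 - <<'E'
from h import *
import pickle
c=snap('wrist','w3.png'); pickle.dump(c,open('c3.pkl','wb'))
o=get_obs();print(o['position'],o['ft_force']); 
print(w2px(c,[.4045,-.265,.068]))
E
```

```text
clock: 5.73
position: [0.4049, -0.264, 0.1409]
ee_rot: [0.833, 0.553, -0.0, -0.001]
ft_force: [0.1, 0.7, 0.3]
grip_width: -0.003
grasp_force: 0.0
[ 0.40534144 -0.26388498  0.14133134] [0.04145432 0.49328881 0.23648935]
[282.46925119 229.39383776]
```

View pics/w3.png

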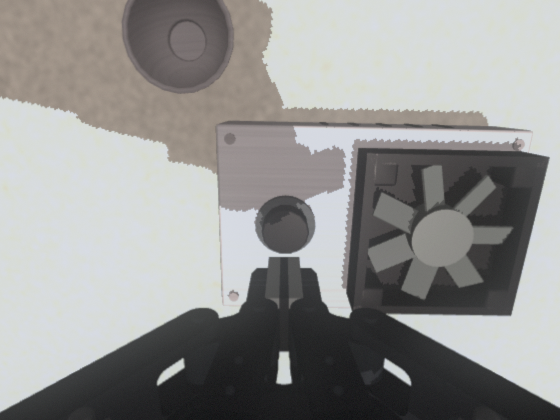

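The wrist view shows the round button top at about (285,228), against (282,229) predicted, so it is within about 1 mm. Descending.

```bash
python3 -m inch '[{"slide":[0,0,-0.02],"yaw":0},{"slide":[0,0,-0.04],"yaw":0},{"slide":[0,0,-0.052],"yaw":0},{"slide":[0,0,-0.058],"yaw":0},{"slide":[0,0,-0.06],"yaw":0},{"slide":[0,0,-0.062],"yaw":0},{"slide":[0,0,-0.064],"yaw":0},{"slide":[0,0,-0.066],"yaw":0},{"slide":[0,0,-0.068],"yaw":0},{"slide":[0,0,-0.068],"yaw":0},{"slide":[0,0,-0.068],"yaw":0}]'
```

```text
clock: 6.7
position: [0.4056, -0.265, 0.0737]
ee_rot: [0.833, 0.553, 0.0, 0.0]
ft_force: [1.7, 1.0, 1.5]
grip_width: -0.003
grasp_force: 1.2
```

```bash
python3 -m inch '[{"slide":[0,0,-0.001],"yaw":0},{"slide":[0,0,-0.002],"yaw":0},{"slide":[0,0,-0.002],"yaw":0},{"slide":[0,0,-0.002],"yaw":0}]'
```

```text
clock: 7.03
position: [0.4052, -0.2651, 0.0714]
ee_rot: [0.834, 0.553, 0.0, 0.0]
ft_force: [1.8, 0.6, 2.2]
grip_width: -0.003
grasp_force: 1.3
```

```bash
python3 -m inch '[{"slide":[0,0,-0.001],"yaw":0},{"slide":[0,0,-0.002],"yaw":0},{"slide":[0,0,-0.002],"yaw":0},{"slide":[0,0,-0.002],"yaw":0}]'
```

```text
clock: 7.37
position: [0.4052, -0.2651, 0.0696]
ee_rot: [0.834, 0.553, 0.0, 0.0]
ft_force: [0.7, 1.5, 7.1]
grip_width: -0.0
grasp_force: 3.5
```

```bash
python3 -m inch '[{"slide":[0,0,-0.001],"yaw":0},{"slide":[0,0,-0.001],"yaw":0},{"slide":[0,0,0.005],"yaw":0},{"slide":[0,0,0.02],"yaw":0},{"slide":[0,0,0.045],"yaw":0},{"slide":[0,0,0.072],"yaw":0},{"slide":[0,0,0.072],"yaw":0},{"slide":[0,0,0.072],"yaw":0}]'
python3 - <<'E'
from h import *
import pickle
c=snap('wrist','w4.png'); b=pickle.load(open('c3.pkl','rb'))
print(w2px(c,[.4055,-.265,.068]),w2px(c,[.4055,-.265,.061]))
cv2.imwrite('pics/m4.png',np.hstack([cv2.resize(x['frame'][90:320,180:540,::-1],(400,256)) for x in (b,c)]))
E
```

```text
clock: 8.03
position: [0.4052, -0.2654, 0.1422]
ee_rot: [0.834, 0.552, 0.0, 0.001]
ft_force: [-0.5, 0.5, -0.6]
grip_width: -0.002
grasp_force: 0.0
[282.40469668 226.36212397] [282.41088368 222.67131059]
```

View pics/m4.png

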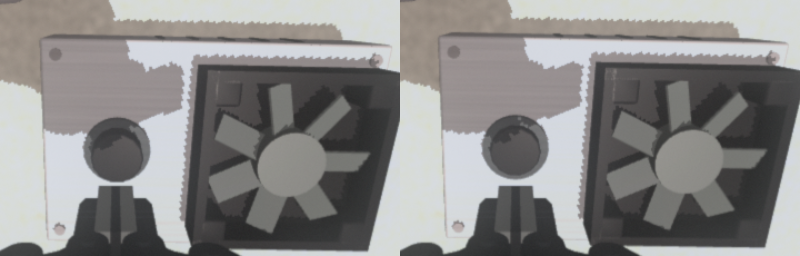

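```bash
python3 -m inch '[{"slide":[0.005,0.01,0.02],"yaw":0},{"slide":[0.02,0.04,0.03],"yaw":0},{"slide":[0.035,0.07,0.03],"yaw":0},{"slide":[0.05,0.1,0.03],"yaw":0},{"slide":[0.065,0.13,0.03],"yaw":0},{"slide":[0.08,0.16,0.03],"yaw":0},{"slide":[0.095,0.19,0.03],"yaw":0},{"slide":[0.11,0.22,0.03],"yaw":0},{"slide":[0.125,0.25,0.02],"yaw":0},{"slide":[0.135,0.265,0],"yaw":0},{"slide":[0.135,0.265,0],"yaw":0},{"slide":[0.135,0.265,0],"yaw":0}]'
python3 - <<'E'
from h import *
c=snap('wrist','w5.png')
print(w2px(c,[.540,0,.068]))
E
```

```text
clock: 9.08
position: [0.5385, 0.0006, 0.1387]
ee_rot: [0.833, 0.553, -0.002, -0.001]
ft_force: [-0.0, -0.3, 0.3]
grip_width: 0.001
grasp_force: 0.0
[285.43344323 228.75028248]
```

View pics/w5.png

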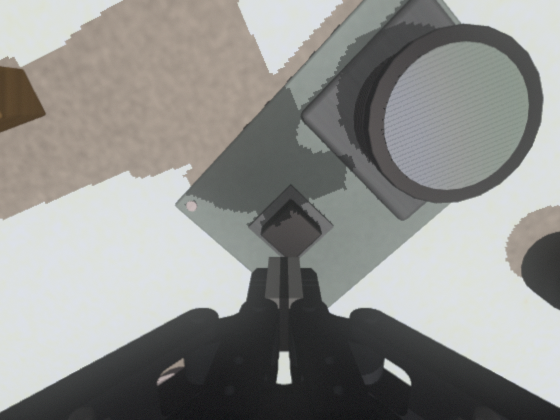

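The fan button is now down and its box hasn't moved. The lamp button top is at about (292,229), 7 px right of the prediction. That is about 4 mm, so I shift by (+4,-2) mm while descending.

```bash
python3 -m inch '[{"slide":[0.004,-0.002,-0.015],"yaw":0},{"slide":[0.004,-0.002,-0.035],"yaw":0},{"slide":[0.004,-0.002,-0.05],"yaw":0},{"slide":[0.004,-0.002,-0.056],"yaw":0},{"slide":[0.004,-0.002,-0.058],"yaw":0},{"slide":[0.004,-0.002,-0.06],"yaw":0},{"slide":[0.004,-0.002,-0.062],"yaw":0},{"slide":[0.004,-0.002,-0.064],"yaw":0},{"slide":[0.004,-0.002,-0.066],"yaw":0},{"slide":[0.004,-0.002,-0.068],"yaw":0},{"slide":[0.004,-0.002,-0.068],"yaw":0},{"slide":[0.004,-0.002,-0.068],"yaw":0}]'
```

```text
clock: 10.13
position: [0.5445, -0.0021, 0.0737]
ee_rot: [0.834, 0.553, 0.0, 0.0]
ft_force: [1.9, -1.7, 2.1]
grip_width: -0.0
grasp_force: 1.1
```

```bash
python3 -m inch '[{"slide":[0,0,-0.001],"yaw":0},{"slide":[0,0,-0.002],"yaw":0},{"slide":[0,0,-0.002],"yaw":0},{"slide":[0,0,-0.002],"yaw":0}]'
```

```text
clock: 10.47
position: [0.5442, -0.0019, 0.0714]
ee_rot: [0.833, 0.553, 0.0, 0.0]
ft_force: [0.8, -1.3, 2.1]
grip_width: -0.0
grasp_force: 1.3
```

```bash
python3 -m inch '[{"slide":[0,0,-0.001],"yaw":0},{"slide":[0,0,-0.002],"yaw":0},{"slide":[0,0,-0.002],"yaw":0},{"slide":[0,0,-0.002],"yaw":0}]'
```

```text
clock: 10.8
position: [0.5442, -0.002, 0.0697]
ee_rot: [0.833, 0.553, 0.0, 0.0]
ft_force: [-0.4, -1.1, 6.2]
grip_width: 0.0
grasp_force: 3.4
```

```bash
python3 -m inch '[{"slide":[0,0,-0.001],"yaw":0},{"slide":[0,0,-0.001],"yaw":0},{"slide":[0,0,0.005],"yaw":0},{"slide":[0,0,0.02],"yaw":0},{"slide":[0,0,0.045],"yaw":0},{"slide":[0,0,0.075],"yaw":0},{"slide":[0,0,0.11],"yaw":0},{"slide":[0,0,0.11],"yaw":0},{"slide":[0,0,0.11],"yaw":0}]'
python3 - <<'E'
from h import *
d={n:snap(n,n+'6.png')['frame'][:,:,::-1] for n in ('scene','side','wrist')}
z=lambda i,u,v,w,h:cv2.resize(i[v:v+h,u:u+w],(400,300),interpolation=cv2.INTER_CUBIC)
cv2.imwrite('pics/m6.png',np.vstack([np.hstack([z(d['scene'],0,0,560,420),z(d['side'],180,140,240,180)]),np.hstack([z(d['wrist'],180,100,240,180),z(d['scene'],220,190,240,180)])]))
E
```

```text
clock: 11.55
position: [0.5446, -0.0016, 0.1809]
ee_rot: [0.833, 0.553, 0.001, 0.0]
ft_force: [-0.0, 0.0, -1.0]
grip_width: -0.004
grasp_force: 0.0
```

View pics/m6.png

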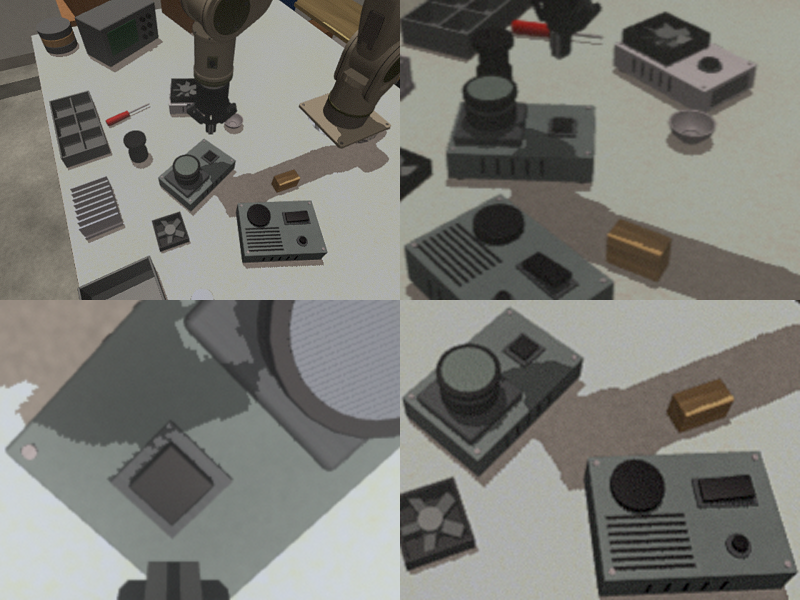

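All three controls are down, the units are where they were, the reset is out and the arm is clear of everything.

```bash
python3 -c "from workcell import *; print(hand_in())"
```

```text
the job is handed in; nothing more can be done
None
```

The rocker, the round fan button and the square lamp button were tapped down in that order and stayed down; the last readings during the taps were about 6–7 N, each followed by a final 1 mm press, the reset is unpressed, nothing on the bench appears shifted, and the job is handed in at about 12 s.

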